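Set out the serving board around the bowl

TASK

Dress the wooden board for dinner around the small wooden bowl that stands on it, squared up to the board's edges, with left, right and in front as you see them facing the worktop: the garlic bulb goes in the bowl, the tall dark pepper mill stands directly left of the bowl and the shorter pale salt mill directly right of it, both in line with the bowl's middle along the board's length and each with a gap of about 3 cm to the bowl. Lay the lemon on the board directly in front of the bowl's middle (towards you) with a gap of about 3 cm, and the lime directly left of the lemon, in a row with it along the board, with a gap of about 2 cm. Leave the ramekin, the kitchen timer and the walnut where they are.

Things in the scene. Friction and masses are not known exactly. Their poses are not given: they have to be found in the camera images.
- chopping_board: Beech board with a juice groove, 250 x 370 x 22 mm, lying fixed on the worktop, the 370 mm length roughly across the robot's view, turned up to about 12 degrees. Origin at the centre of its underside; y along its length (to the left), x across it (away from the robot), z up; its top is at z = 22 mm.
- bowl: Small olive-wood bowl standing on the board, fixed to it, not to be moved; round, 124 mm across the rim, 45 mm high, flat inside floor about 80 mm across and 8 mm above its underside, walls flaring to the rim, wall a few mm thick. Origin at the centre of its underside (22 mm above the worktop); axes parallel to the board's: x away from the robot, y left, z up.
- pepper_mill: Tall dark-brown turned wooden pepper mill, loose, standing on the worktop, 55 mm across at the foot, 165 mm high with a small metal knob on top from 154 mm; about 0.26 kg. Origin at the centre of its underside, z up along it. Body 46 mm across from 80 to 110 mm height (waist 38 mm at 54 to 80 mm); head round, 48 mm across, from 112 to 154 mm; the head does not turn.
- salt_mill: Shorter pale-wood turned salt mill, loose, standing on the worktop, 55 mm across at the foot, 140 mm high with a small metal knob on top from 131 mm; about 0.26 kg. Origin at the centre of its underside, z up along it. Body 46 mm across from 68 to 93 mm height (waist 36 mm at 48 to 68 mm); head round, 46 mm across, from 95 to 131 mm; the head does not turn.
- lemon_center (a point): Centre of the loose yellow lemon, 71 mm long (its x axis, level) x 53 mm wide (its y axis, level) x 51 mm high (its z axis, up at the start); at the start it lies on the worktop and this point is 25.5 mm above it. About 0.085 kg. Best gripped across its 53 mm width.
- lime_center (a point): Centre of the loose green lime, 53 mm (its x axis) x 46 mm (its y axis) x 48 mm high (its z axis, up at the start); at the start it lies on the worktop and this point is 24 mm above it. About 0.05 kg.
- garlic_center (a point): Centre of the loose pale garlic bulb, round, 53 mm across and 53 mm high with its tip up (z axis) at the start, narrowing towards the tip; at the start it stands on the worktop and this point is 26.5 mm above it. About 0.03 kg.
- ramekin: Small white open ramekin, 69 mm across, 42 mm high, loose bystander on the worktop, to be left alone. Origin at the centre of its underside.
- timer: White and grey wind-up kitchen timer, round, 66 mm across, 49 mm high, loose bystander on the worktop, to be left alone. Origin at the centre of its underside.
- walnut: Walnut in its shell, 33 mm across, 31 mm high, loose bystander on the worktop, to be left alone. Origin at the centre of its underside.
There are look-alikes about, which are no part of the job. Leave any red look-alike of the part that bears lime_center alone. What is shaped like the salt_mill but blue is not meant.

How it is judged:
At the end, for the whole second after the job is handed in: On the board, at rest, to the bowl's centre: pepper mill 99-139 mm left and salt mill as far right, upright, 15 mm off line at most; lemon 98-147 mm in front, 15 mm sideways at most; lime 95-150 mm in front, 35 mm or more left, 52-100 mm from lemon; garlic in the bowl within 30 mm of its axis (y of pepper_mill in the frame of bowl between 0.099 and 0.139 m and x of pepper_mill in the frame of bowl between -0.015 and 0.015 m and z of pepper_mill in the frame of chopping_board between 0.015 and 0.03 m and angle between each of pepper_mill, salt_mill's own z axis and vertical below 0.1 rad and y of salt_mill in the frame of bowl between -0.139 and -0.099 m and x of salt_mill in the frame of bowl between -0.015 and 0.015 m and z of salt_mill in the frame of chopping_board between 0.015 and 0.03 m and x of lemon_center in the frame of bowl between -0.147 and -0.098 m and y of lemon_center in the frame of bowl between -0.015 and 0.015 m and x of lime_center in the frame of bowl between -0.15 and -0.095 m and y of lime_center in the frame of bowl above 0.035 m and horizontal distance between lime_center and lemon_center between 0.052 and 0.1 m and height (world z) of lemon_center between 0.035 and 0.06 m and height (world z) of lime_center between 0.035 and 0.06 m and horizontal distance between garlic_center and bowl below 0.03 m and z of garlic_center in the frame of bowl between 0.02 and 0.055 m and linear speed of each of pepper_mill, salt_mill, lemon, lime, garlic below 0.02 m/s); the robot touches nothing.
It fails at once if the ramekin is moved by more than 25 mm (distance of ramekin from where it was at the start of the episode above 0.025 m).
It fails at once if the timer is moved by more than 25 mm (distance of timer from where it was at the start of the episode above 0.025 m).
It fails at once if the walnut is moved by more than 25 mm (distance of walnut from where it was at the start of the episode above 0.025 m).
It also fails if it takes over 131 s, if anything falls off the work surface, if the arm or the gripper's body presses on something with over 40 N, if the wrist force passes 120 N, or if a joint passes its speed limit or range.

ROBOT

A 7-joint arm with a two-finger parallel gripper is mounted at the origin on a cart in front of the work surface, level with it; the furniture and walls round the work are solid. World frame = base frame: x ahead of the robot, y to its left, z up, the work surface at z = 0. Lengths are in m, angles in rad, forces in N, time in s.
With the tool pointing down it reaches from about 0.4 to 0.85 m from the base axis. Payload 10.4 kg.
Tool frame: the origin (TCP) lies between the finger pads; the fingertips stand 22 mm ahead of it and the grasp point (between the pads) lies 3 mm ahead of it; z points along the fingers, y is the line along which they close (so a half turn about z gives the same grasp; the last joint's range is limited). The gripper opens to 87 mm and grips with 3 to 60 N. Pads are 19 mm wide; open, the fingers measure 117 mm over their backs; the gripper's body (75 mm by 190 mm) begins 51 mm behind the grasp point.
Start: joints at [1.176, 0.332, -0.065, 1.46, 0.022, 1.35, -0.088], TCP at [0.227, -0.582, 0.245] pointing down, gripper open.
Joint ranges: [-2.6, 2.6], [-0.5, 2.12], [-1.47, 1.34], [0.16, 2.42], [-1.27, 4.41], [0.06, 2.06], [-2.6, 2.6]. Speed limits (rad/s): [2.22, 2.22, 2.79, 2.79, 3.14, 3.14, 3.14].

INTERFACE

Orientations are given as a rotation vector (axis times angle).
In Python, from station import bot gives the robot as it stands.
- The arm moves only by the tool play_rows, never from a script. Its argument "deltas" is a list that holds one entry, the list of rows, each a list of 4 numbers: the shift along the tool's x, y, z in m, then the turn about the tool's z in rad. A call has exactly 10 rows; each row shifts and turns the commanded pose from where the row before left it, along the tool's axes as they then stand; what a row does not reach is not made up. A row lasts 1/12 s, in which the tool goes at most 41.7 mm and 7.16 degrees, less where a joint would pass 70% of its speed; a pose out of reach is approached as far as the arm can. A call with a gripper value outside its range is refused whole. "claw" is the opening in per cent of the stroke, from 0 (shut) to 100 (fully open), set as the call begins (left out, the last holds). The fingers move at their own pace and stop on an object; the grip force is fixed at half the most. Time passes only in rows, so rows that do not move let the fingers close, or fill a call up. It gives the time, the measured TCP pose, the force, the opening and the grip force at its end, in the units of the state.
- bot.sense(): the state, without advancing time (a new reading comes with each control period).
- bot.grab_frame(name): name is "scene" or "top"; returns the picture (384x512x3 uint8, red, green, blue); there is no depth.
- bot.camera_params(name): a dict with "camera_matrix" (3x3 intrinsics, pixels), "dist_coeffs" ([k1, k2, p1, p2, k3] as OpenCV has them; the pictures are not rectified), "xyz" and "attitude" of the camera in the world. Camera axes: x right, y up, looking along -z (the intrinsics and any distortion apply to the point x, -y, -z); pixel columns grow to the right and rows downward; lengths in m; the calibration is good to about 2 mm. A picture is of the moment at which its call begins. camera_params takes no time and is no camera call.
- bot.job_done(): hands the job in; it is judged then, once.
The state is a dict: "time_s": time; "joint_pos": joint angles; "joint_velocities": joint speeds; "tau": joint torques, N m; "ee_pos": TCP position; "ee_rot": TCP orientation; "ft_force": force on the tool from outside, world axes, zero at the start; "torque": the same for the moment, N m; "opening": finger opening in m; "gripper_force": force on a finger pad.
Only numpy, scipy, OpenCV 4.12 (cv2) and the standard library are available. Lean on these libraries where they do the work, as an engineer would, in place of code of your own. Each camera call takes 0.05 s, during which the arm holds its last target. There are 200 camera calls.

## Working session

There is one attempt and no reset: what is moved stays moved. The work goes in short steps, Python scripts to look and compute and a tool call to move; the robot and the scene stay as the last step left them, time stands still between calls to the robot, and variables do not carry over. Pictures are saved under pics/ and viewed, at most 14 in all, crops included, and the job is handed in when it is done.

Besides the shell and the picture viewer there is one more tool, called after "Call:" in YAML: its name, and indented under it one key for each argument. play_rows: Moves the arm, as the interface text tells. Its arguments: {"type":"object","properties":{"deltas":{"type":"array"},"claw":{"type":"number"}},"required":["deltas"]}

```bash
mkdir -p pics; ls; python3 - <<'E'
from station import bot
import cv2,numpy as np
s=bot.sense();print({k:np.round(v,3).tolist() for k,v in s.items()})
for n in("scene","top"):
    f=bot.grab_frame(n);np.save(f'pics/{n}0.npy',f);cv2.imwrite(f'pics/{n}0.png',cv2.resize(f[:,:,::-1],(800,600)))
    p=bot.camera_params(n);print(n,{k:np.round(v,4).tolist() for k,v in p.items()})
E
```

```text
pics
{'time_s': 0.0, 'joint_pos': [1.176, 0.333, -0.065, 1.461, 0.022, 1.35, -0.088], 'joint_velocities': [-0.001, 0.0, 0.0, -0.001, 0.001, -0.002, -0.001], 'tau': [-0.0, -62.325, 0.024, -38.991, -0.061, 0.039, 0.0], 'ee_pos': [0.227, -0.582, 0.244], 'ee_rot': [-3.086, -0.58, 0.001], 'ft_force': [0.59, -0.285, 0.598], 'torque': [-0.013, -0.041, -0.045], 'gripper_force': 0.0, 'opening': 0.087}
scene {'camera_matrix': [[432.5927, 0.0, 263.1755], [0.0, 432.5927, 193.8855], [0.0, 0.0, 1.0]], 'dist_coeffs': [0.038, 0.0, 0.0, 0.0, 0.0], 'xyz': [-0.6419, 0.7843, 0.6962], 'attitude': [0.6313, -1.1943, -1.933]}
top {'camera_matrix': [[356.4677, 0.0, 250.2626], [0.0, 356.4677, 188.9834], [0.0, 0.0, 1.0]], 'dist_coeffs': [-0.0852, 0.0, 0.0, 0.0, 0.0], 'xyz': [0.2374, -0.0105, 1.1399], 'attitude': [0.1719, -0.1515, -1.4252]}
```

View pics/scene0.png

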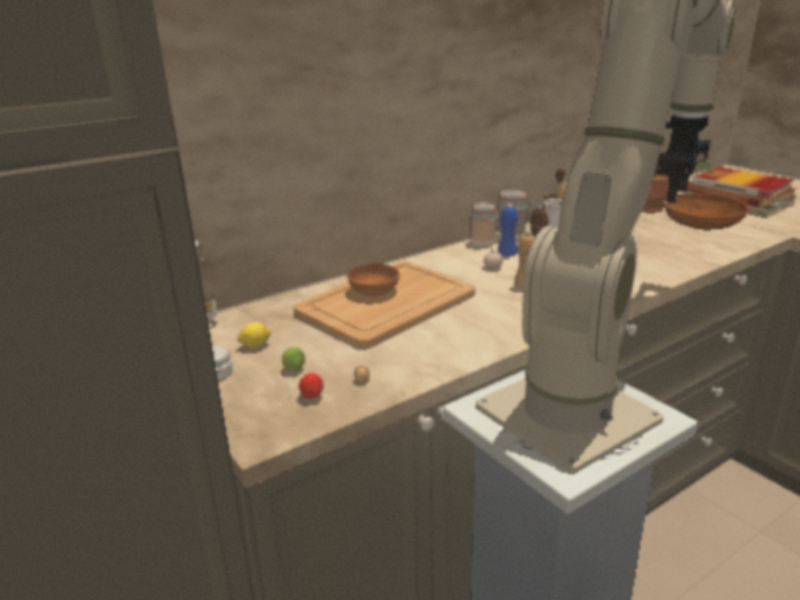

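View pics/top0.png

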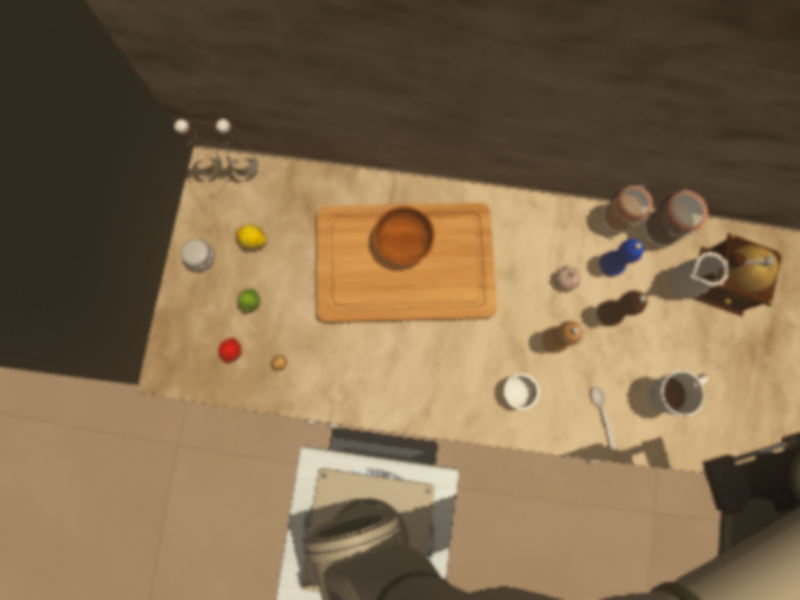

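The top view (800x600 scale) shows:
- Lime candidates: green (248,300) and the red look-alike (230,350). Green is the one to move.
- Salt mill candidates: pale (563,335), blue (620,255) and dark (620,308). Pale is salt and dark is pepper.
- Other items: lemon (251,237), garlic (567,278), bowl (402,237).
- Leave alone: timer (198,255), walnut (279,362), ramekin (519,392).

```bash
cat > h.py <<'E'
import cv2,numpy as np
from scipy.spatial.transform import Rotation as R
from station import bot
def rays(n,px):
    p=bot.camera_params(n);K=np.array(p['camera_matrix']);d=np.array(p['dist_coeffs'])
    u=cv2.undistortPoints(np.array(px,float).reshape(-1,1,2),K,d)[:,0]
    D=np.c_[u[:,0],-u[:,1],-np.ones(len(u))]
    return np.array(p['xyz']),R.from_rotvec(p['attitude']).apply(D)
def plane(n,px,z):
    c,D=rays(n,px);return (c+D*((z-c[2])/D[:,2])[:,None])[:,:2]
def blob(f,hue,box,smin=90,vmin=30,vmax=255):
    """largest contour of hue range in box (x0,y0,x1,y1 in native px)"""
    h=cv2.cvtColor(f,cv2.COLOR_RGB2HSV);m=cv2.inRange(h,(hue[0],smin,vmin),(hue[1],255,vmax))
    k=np.zeros_like(m);x0,y0,x1,y1=[int(v) for v in box];k[y0:y1,x0:x1]=m[y0:y1,x0:x1]
    cs,_=cv2.findContours(k,cv2.RETR_EXTERNAL,cv2.CHAIN_APPROX_NONE);return max(cs,key=cv2.contourArea)[:,0]
def cen(c):
    m=cv2.moments(c);return [m['m10']/m['m00'],m['m01']/m['m00']]
E
python3 - <<'E'
from h import *
f=np.load('pics/top0.npy');s=1.5625
b=lambda *a:[v/s for v in a]
for n,hue,box,z in(("lemon",(20,32),b(230,218,275,256),.0255),("lime",(35,80),b(230,284,268,318),.024)):
    c=blob(f,hue,box,130);P=plane("top",c,z);r=cv2.minAreaRect((P*1000).astype(np.float32));print(n,plane("top",[cen(c)],z),r)
c=blob(f,(5,25),b(300,190,510,335),90)
P=plane("top",c,.022);print("board",cv2.minAreaRect((P*1000).astype(np.float32)))
# rough
for n,px,z in(("bowlrim",(402,237),.067),("garlic",(567,278),.0265),("pepknob",(640,296),.165),("pepfoot",(605,314),.0),("saltknob",(576,328),.14),("saltfoot",(552,340),0),("blueknob",(635,243),.14),("ramekin",(519,392),.02),("timer",(198,252),.04),("walnut",(279,362),.015),("redlime",(230,350),.024)):
    print(n,plane("top",[b(*px)],z).round(3))
C=f[140:225,330:425,::-1]
C2=f[125:215,195:320,::-1]
cv2.imwrite('pics/c1.png',np.hstack([cv2.resize(C,(400,358),interpolation=2),cv2.resize(C2,(400,288),interpolation=2)[:,:] if 0 else cv2.copyMakeBorder(cv2.resize(C2,(400,288),interpolation=2),0,70,0,0,0)]))
E
```

```text
lemon [[0.55824832 0.33270683]] ((558.1449584960938, 333.13702392578125), (59.77479934692383, 55.66328048706055), 36.01405334472656)
lime [[0.42350877 0.31014441]] ((424.2518615722656, 310.2998352050781), (35.97616195678711, 32.437320709228516), 10.901741981506348)
board ((554.67529296875, 4.0584259033203125), (312.07476806640625, 447.525634765625), 8.090832710266113)
bowlrim [[0.586 0.015]]
garlic [[ 0.56  -0.336]]
pepknob [[ 0.505 -0.432]]
pepfoot [[ 0.501 -0.43 ]]
saltknob [[ 0.435 -0.326]]
saltfoot [[ 0.431 -0.322]]
blueknob [[ 0.615 -0.429]]
ramekin [[ 0.314 -0.259]]
timer [[0.505 0.43 ]]
walnut [[0.307 0.226]]
redlime [[0.316 0.328]]
```

View pics/c1.png

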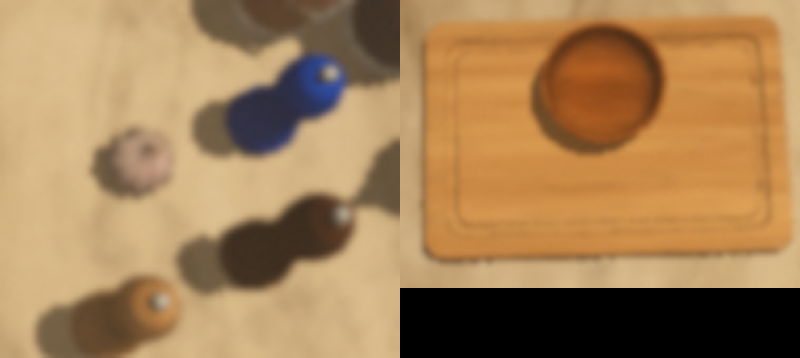

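In the crop, the garlic is at (143,160), the pepper mill knob at (342,214) and the salt mill knob at (160,302). The bowl rim is centred near (600,88), and the board corners are at about (425,22), (778,17), (790,250) and (425,258).

```bash
python3 - <<'E'
from h import *
f=np.load('pics/top0.npy');s=1.5625
a=lambda x,y:(330+x/4.21,140+y/4.21); b=lambda x,y:(195+(x-400)/3.2,125+y/3.2)
print("garlic",plane("top",[a(143,160)],.0265).round(4));print("pep",plane("top",[a(342,214)],.165).round(4),"head",plane("top",[a(318,226)],.133).round(4));print("salt",plane("top",[a(160,302)],.14).round(4),"head",plane("top",[a(153,307)],.113).round(4))
Q=plane("top",[b(425,22),b(778,17),b(790,250),b(425,258)],.022);print("board",Q.round(3).tolist(),Q.mean(0),[np.round(Q[i]-Q[i-1],3).tolist()+[round(float(np.linalg.norm(Q[i]-Q[i-1])),3)] for i in range(4)])
print("bowl",plane("top",[b(599,88)],.067))
h=cv2.cvtColor(f,cv2.COLOR_RGB2HSV)
print(h[152,145:178].tolist());print(h[192,148:172].tolist())
# rim points: bright ring vs board: dark mask
for n,hue,box,z in(("lemon",(22,34),(140,135,182,170),.0255),("lime",(30,85),(146,178,174,206),.024),("red",(170,180),(135,210,160,240),.024)):
    c=blob(f,hue,box,120);P=plane("top",c,z);r=cv2.fitEllipse((P*1000).astype(np.float32));print(n,plane("top",[cen(c)],z).round(4),r)
E
```

```text
garlic [[ 0.5603 -0.3393]]
pep [[ 0.5021 -0.4374]] head [[ 0.4998 -0.4346]]
salt [[ 0.4299 -0.3248]] head [[ 0.4309 -0.3286]]
board [[0.644, 0.205], [0.702, -0.159], [0.458, -0.196], [0.399, 0.163]] [0.55061587 0.00326616] [[0.245, 0.042, 0.249], [0.057, -0.364, 0.368], [-0.244, -0.037, 0.247], [-0.059, 0.359, 0.363]]
bowl [[0.58353841 0.01461625]]
[[17, 112, 185], [17, 111, 184], [17, 112, 185], [17, 112, 184], [17, 113, 176], [18, 122, 153], [20, 153, 130], [21, 201, 142], [23, 231, 168], [24, 243, 189], [24, 242, 201], [24, 240, 206], [24, 236, 209], [24, 236, 212], [24, 240, 216], [24, 252, 220], [25, 255, 223], [24, 255, 224], [24, 255, 222], [24, 255, 217], [24, 255, 211], [23, 255, 209], [23, 253, 205], [23, 236, 197], [22, 200, 185], [20, 151, 174], [18, 120, 176], [17, 111, 182], [17, 108, 184], [17, 108, 185], [17, 108, 187], [17, 109, 188], [17, 109, 188]]
[[17, 109, 183], [17, 109, 183], [18, 112, 176], [21, 121, 150], [28, 140, 122], [33, 170, 120], [35, 183, 128], [36, 185, 135], [36, 189, 140], [36, 190, 146], [36, 191, 151], [36, 192, 150], [36, 189, 146], [36, 188, 141], [36, 187, 134], [36, 186, 126], [35, 176, 119], [32, 148, 117], [23, 122, 142], [18, 111, 172], [18, 107, 186], [17, 106, 190], [17, 107, 190], [17, 107, 190]]
lemon [[0.5588 0.3326]] ((559.0818481445312, 332.6468505859375), (46.428409576416016, 58.62041091918945), 157.966064453125)
lime [[0.423  0.3109]] ((422.9292907714844, 310.9456787109375), (39.086341857910156, 41.43889236450195), 55.34748458862305)Traceback (most recent call last):
  File "<stdin>", line 11, in <module>
  File "h.py", line 15, in blob
    cs,_=cv2.findContours(k,cv2.RETR_EXTERNAL,cv2.CHAIN_APPROX_NONE);return max(cs,key=cv2.contourArea)[:,0]
                                                                            ~~~^^^^^^^^^^^^^^^^^^^^^^^^
ValueError: max() iterable argument is empty
```

Call:
play_rows:
  deltas:
    - [[0,0,0,-0.12],[0,0,0,-0.12],[0,0,0,-0.12],[0,0,0,-0.12],[0,0,0,-0.12],[0,0,0,-0.12],[0,0,0,-0.12],[0,0,0,-0.12],[0,0,0,-0.12],[0,0,0,-0.12]]
  claw: 100

```text
time_s: 0.93
ee_pos: [0.227, -0.5821, 0.2441]
ee_rot: [-2.213, -2.229, -0.001]
ft_force: [0.0, -0.7, -0.0]
opening: 0.0872
gripper_force: 0.0
```

Call:
play_rows:
  deltas:
    - [[0,0,0,-0.079],[0,0,0,-0.079],[0.0127,0.0368,0,0],[0.0127,0.0368,0,0],[0.0127,0.0368,0,0],[0.0127,0.0368,0,0],[0.0127,0.0368,0,0],[0.0127,0.0368,0,0],[0.0127,0.0368,0,0],[0.0127,0.0368,0,0]]

```text
time_s: 1.77
ee_pos: [0.5029, -0.4342, 0.2442]
ee_rot: [-2.038, -2.39, 0.0]
ft_force: [0.5, 0.0, -0.3]
opening: 0.0868
gripper_force: 0.0
```

```bash
cat > see.py <<'E'
from h import *
import sys
n=sys.argv[1];f=bot.grab_frame("top");g=bot.grab_frame("scene")
np.save(f'pics/top_{n}.npy',f);np.save(f'pics/scene_{n}.npy',g)
b=[int(v) for v in sys.argv[2:6]] if len(sys.argv)>5 else None
def crop(im,b):
    c=im[b[1]:b[3],b[0]:b[2],::-1];return cv2.resize(c,None,fx=400/c.shape[1],fy=400/c.shape[1],interpolation=cv2.INTER_CUBIC)
A=crop(f,b or(95,100,480,300));B=crop(g,(130,80,430,290) if len(sys.argv)<10 else [int(v) for v in sys.argv[6:10]])
H=max(len(A),len(B));p=lambda c:cv2.copyMakeBorder(c,0,H-len(c),0,0,0)
cv2.imwrite(f'pics/{n}.png',np.hstack([p(A),p(B)]))
s=bot.sense();m=R.from_rotvec(s['ee_rot']).as_matrix();x,y,z=s['ee_pos']
c,k=np.cos(np.radians(9.1)),np.sin(np.radians(9.1))
print('t',s['time_s'],'uvz',np.round([c*x+k*y,-k*x+c*y,z],4),'yawY',np.degrees(np.arctan2(m[1,1],m[0,1])).round(1),'tilt',m[2,2].round(4),'q',np.round(s['joint_pos'],2),'open',s['opening'])
E
python3 see.py a 320 120 440 230 290 100 420 200
```

```text
t 1.8667 uvz [ 0.4338 -0.5037  0.2437] yawY 9.7 tilt -1.0 q [ 0.9   0.45 -0.38  1.33  0.16  1.4   0.7 ] open 0.08763383674744711
```

View pics/a.png

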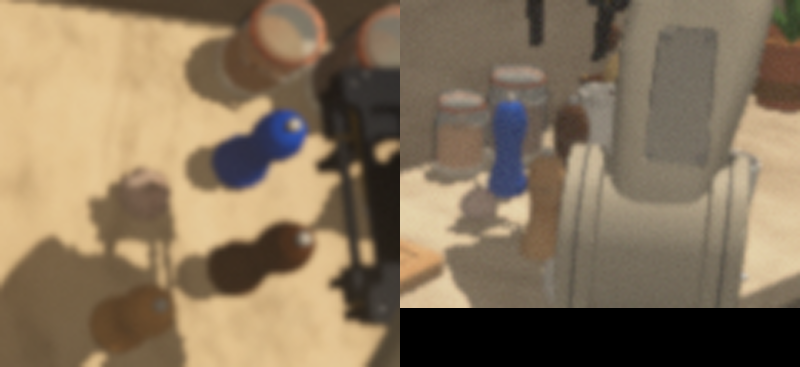

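```bash
cat >> h.py <<'E'
def proj(n,P):
    p=bot.camera_params(n);Rm=R.from_rotvec(p['attitude']);q=Rm.inv().apply(np.atleast_2d(P)-np.array(p['xyz']))
    q=q*[1,-1,-1];return cv2.projectPoints(q,np.zeros(3),np.zeros(3),np.array(p['camera_matrix']),np.array(p['dist_coeffs']))[0][:,0]
E
python3 - <<'E'
from h import *
s=bot.sense();print(s['time_s'],s['ee_pos'],s['joint_velocities'])
q=proj("top",[s['ee_pos'],[.501,-.435,.154]]);print((q-[320,120])/.3)
E
```

```text
1.8667 [ 0.50797423 -0.42873606  0.24366563] [ 0.06565678 -0.02554578  0.06628129  0.02713698  0.01393101  0.0038775
  0.06599408]
[[337.01697487 207.16370365]
 [295.83556581 239.5532521 ]]
```

Call:
play_rows:
  deltas:
    - [[0,0,0,0],[0,0,0,0],[0,0,0.012,0],[0,0,0.012,0],[0,0,0.012,0],[0,0,0.012,0],[0,0,0.012,0],[0,0,0.012,0],[0,0,0,0],[0,0,0,0]]

```text
time_s: 2.7
ee_pos: [0.5013, -0.4351, 0.1716]
ee_rot: [-2.037, -2.39, -0.0]
ft_force: [0.6, -0.2, 1.2]
opening: 0.0869
gripper_force: 0.0
```

Call:
play_rows:
  deltas:
    - [[0,0,0.01,0],[0,0,0.01,0],[0,0,0.01,0],[0,0,0.0075,0],[0,0,0,0],[0,0,0,0],[0,0,0,0],[0,0,0,0],[0,0,0,0],[0,0,0,0]]

```text
time_s: 3.53
ee_pos: [0.5019, -0.4355, 0.1355]
ee_rot: [2.037, 2.39, -0.0]
ft_force: [-0.3, 0.0, 0.1]
opening: 0.0867
gripper_force: 0.0
```

Call:
play_rows:
  deltas:
    - [[0,0,0,0],[0,0,0,0],[0,0,0,0],[0,0,0,0],[0,0,0,0],[0,0,0,0],[0,0,0,0],[0,0,0,0],[0,0,0,0],[0,0,0,0]]
  claw: 0

```text
time_s: 4.37
ee_pos: [0.5017, -0.4353, 0.1351]
ee_rot: [2.038, 2.391, 0.0]
ft_force: [0.1, 1.0, -0.9]
opening: 0.0453
gripper_force: 30.0
```

Call:
play_rows:
  deltas:
    - [[0,0,-0.006,0.01],[0,0,-0.012,0],[0,0,-0.018,0],[0,0,-0.02,0],[0,0,-0.02,0],[0,0,-0.02,0],[0,0,-0.016,0],[0,0,-0.008,0],[0,0,0,0],[0,0,0,0]]

```text
time_s: 5.2
ee_pos: [0.5016, -0.4353, 0.255]
ee_rot: [2.05, 2.38, -0.0]
ft_force: [-0.3, 0.2, -2.8]
opening: 0.045
gripper_force: 30.0
```

```bash
python3 see.py b 320 120 440 230 290 60 420 200
```

```text
t 5.3 uvz [ 0.4261 -0.5089  0.2537] yawY 8.5 tilt -1.0 q [ 0.91  0.44 -0.37  1.31  0.16  1.42  0.69] open 0.04523895425147606
```

View pics/b.png

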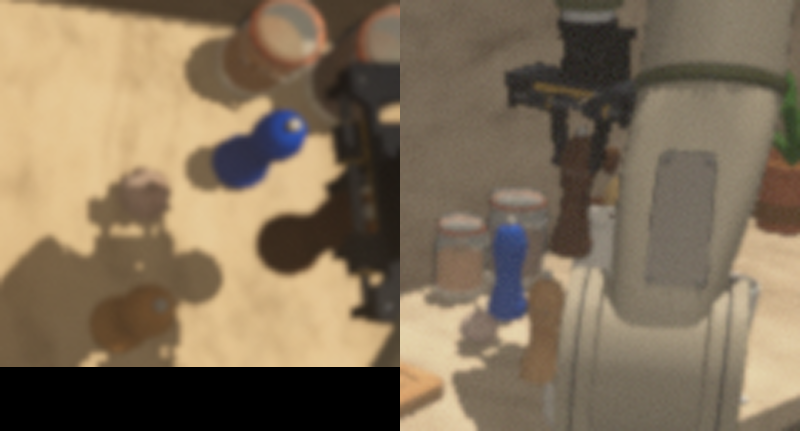

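Call:
play_rows:
  deltas:
    - [[0.0145,0.00385,0,0],[0.029,0.0077,0,0],[0.029,0.0077,0,0],[0.029,0.0077,0,0],[0.029,0.0077,0,0],[0.029,0.0077,0,0],[0.029,0.0077,0,0],[0.029,0.0077,0,0],[0.029,0.0077,0,0],[0.029,0.0077,0,0]]

```text
time_s: 6.13
ee_pos: [0.5325, -0.1506, 0.254]
ee_rot: [-2.049, -2.379, 0.001]
ft_force: [1.1, -0.1, -1.5]
opening: 0.045
gripper_force: 30.0
```

Call:
play_rows:
  deltas:
    - [[0.029,0.0077,0,0],[0.029,0.0077,0,0],[0.029,0.0077,0,0],[0.029,0.0077,0,0],[0.029,0.0077,0,0],[0.029,0.0077,0,0],[0.029,0.0077,0,0],[0.029,0.0077,0,0],[0.029,0.0077,0,0],[0.0145,0.0039,0,0]]

```text
time_s: 6.97
ee_pos: [0.5636, 0.1356, 0.2541]
ee_rot: [-2.044, -2.383, -0.0]
ft_force: [-1.3, 0.4, -3.1]
opening: 0.0453
gripper_force: 30.0
```

Call:
play_rows:
  deltas:
    - [[0,0,0,0],[0,0,0,0],[0,0,0.012,0],[0,0,0.012,0],[0,0,0.012,0],[0,0,0.012,0],[0,0,0.012,0],[0,0,0,0],[0,0,0,0],[0,0,0,0]]

```text
time_s: 7.8
ee_pos: [0.5648, 0.1314, 0.1954]
ee_rot: [2.05, 2.38, 0.001]
ft_force: [0.4, 0.8, -2.4]
opening: 0.0454
gripper_force: 30.0
```

Call:
play_rows:
  deltas:
    - [[0,0,0.01,0],[0,0,0.01,0],[0,0,0.008,0],[0,0,0.005,0],[0,0,0.003,0],[0,0,0.001,0],[0,0,0,0],[0,0,0,0],[0,0,0,0],[0,0,0,0]]

```text
time_s: 8.63
ee_pos: [0.5648, 0.1313, 0.1584]
ee_rot: [2.05, 2.38, 0.001]
ft_force: [-0.3, -0.7, -2.5]
opening: 0.0453
gripper_force: 30.0
```

```bash
python3 see.py c 195 120 325 225 190 80 330 220
```

```text
t 8.7333 uvz [0.5784 0.0403 0.1583] yawY 8.5 tilt -1.0 q [ 0.25  0.38 -0.68  1.66  0.25  1.19 -0.34] open 0.04526570965807274
```

View pics/c.png

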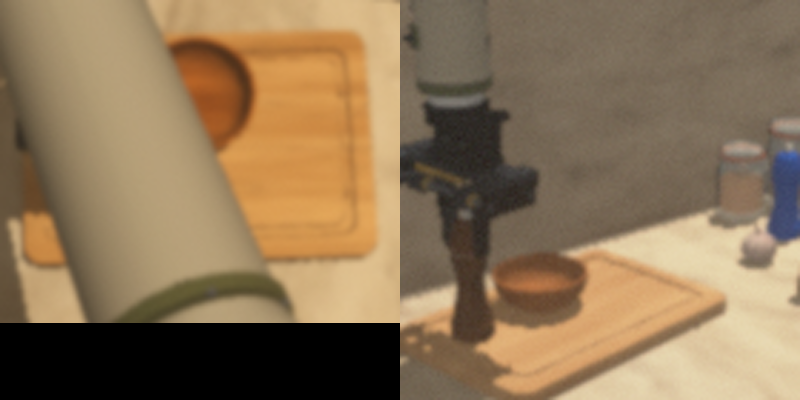

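The pepper mill hangs just above the board, left of the bowl, with its foot at crop pixel (470,335). I'll release it now.

Call:
play_rows:
  deltas:
    - [[0,0,0.0008,0],[0,0,0.0008,0],[0,0,0,0],[0,0,0,0],[0,0,0,0],[0,0,0,0],[0,0,0,0],[0,0,0,0],[0,0,0,0],[0,0,0,0]]

```text
time_s: 9.57
ee_pos: [0.5649, 0.1314, 0.157]
ee_rot: [2.049, 2.38, 0.001]
ft_force: [-0.8, 0.0, 6.1]
opening: 0.0452
gripper_force: 30.0
```

Call:
play_rows:
  deltas:
    - [[0,0,0,0],[0,0,0,0],[0,0,0,0],[0,0,0,0],[0,0,0,0],[0,0,0,0],[0,0,0,0],[0,0,0,0],[0,0,0,0],[0,0,0,0]]
  claw: 100

```text
time_s: 10.4
ee_pos: [0.5646, 0.1313, 0.1564]
ee_rot: [2.05, 2.381, 0.0]
ft_force: [-0.2, 0.1, 0.2]
opening: 0.0866
gripper_force: 0.0
```

Call:
play_rows:
  deltas:
    - [[0,0,-0.008,0],[0,0,-0.015,0],[0,0,-0.02,0],[0,0,-0.02,0],[0,0,-0.02,0],[0,0,-0.015,0],[0,0,0,0],[0,0,0,0],[0,0,0,0],[0,0,0,0]]

```text
time_s: 11.23
ee_pos: [0.5642, 0.131, 0.2536]
ee_rot: [-2.049, -2.38, 0.002]
ft_force: [0.6, 0.3, -0.2]
opening: 0.0869
gripper_force: 0.0
```

Call:
play_rows:
  deltas:
    - [[-0.0361,-0.0167,0,0],[-0.0361,-0.0167,0,0],[-0.0361,-0.0167,0,0],[-0.0361,-0.0167,0,0],[-0.0361,-0.0167,0,0],[-0.0361,-0.0167,0,0],[-0.0361,-0.0167,0,0],[-0.0361,-0.0167,0,0],[-0.0361,-0.0167,0,0],[-0.0361,-0.0167,0,0]]

```text
time_s: 12.07
ee_pos: [0.4518, -0.2522, 0.2539]
ee_rot: [-2.05, -2.38, 0.001]
ft_force: [0.9, -0.4, 0.1]
opening: 0.0871
gripper_force: 0.0
```

Call:
play_rows:
  deltas:
    - [[-0.0361,-0.0167,0,0],[-0.0361,-0.0167,0,0],[0,0,0,0],[0,0,0,0],[0,0,0.014,0],[0,0,0.014,0],[0,0,0.014,0],[0,0,0.014,0],[0,0,0.014,0],[0,0,0,0]]

```text
time_s: 12.9
ee_pos: [0.43, -0.3246, 0.1814]
ee_rot: [-2.044, -2.379, -0.0]
ft_force: [-0.5, 0.2, -0.0]
opening: 0.0873
gripper_force: 0.0
```

```bash
python3 see.py d 195 110 440 240 290 60 420 200
```

```text
t 13.0 uvz [ 0.3741 -0.3898  0.1843] yawY 8.6 tilt -1.0 q [ 0.89  0.21 -0.37  1.75  0.08  1.19  0.65] open 0.08693531029849715
```

View pics/d.png

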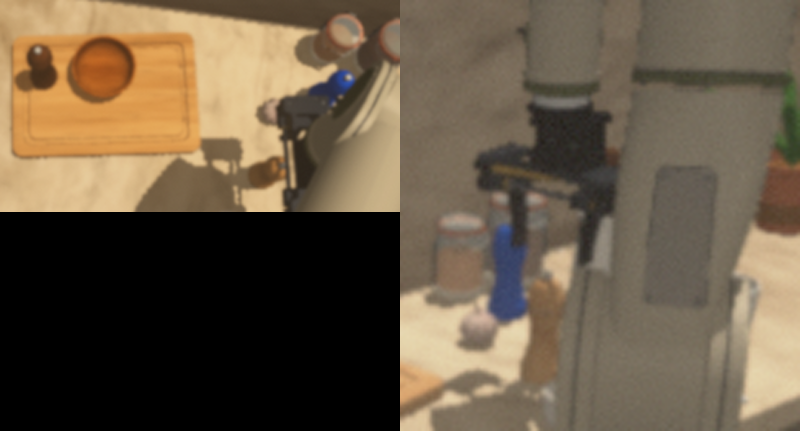

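The pepper mill stands upright to the left of the bowl at (40,65), and the gripper is centred over the pale salt mill.

Call:
play_rows:
  deltas:
    - [[0,0,0.01,0],[0,0,0.01,0],[0,0,0.01,0],[0,0,0.01,0],[0,0,0.01,0],[0,0,0.01,0],[0,0,0.009,0],[0,0,0,0],[0,0,0,0],[0,0,0,0]]

```text
time_s: 13.83
ee_pos: [0.431, -0.327, 0.1158]
ee_rot: [2.049, 2.38, 0.0]
ft_force: [0.6, 0.4, 0.1]
opening: 0.0871
gripper_force: 0.0
```

Call:
play_rows:
  deltas:
    - [[0,0,0,0],[0,0,0,0],[0,0,0,0],[0,0,0,0],[0,0,0,0],[0,0,0,0],[0,0,0,0],[0,0,0,0],[0,0,0,0],[0,0,0,0]]
  claw: 0

```text
time_s: 14.67
ee_pos: [0.4309, -0.3269, 0.1156]
ee_rot: [2.05, 2.38, 0.0]
ft_force: [1.0, 0.3, -0.1]
opening: 0.0452
gripper_force: 30.1
```

Call:
play_rows:
  deltas:
    - [[0,0,-0.006,0],[0,0,-0.012,0],[0,0,-0.018,0],[0,0,-0.02,0],[0,0,-0.02,0],[0,0,-0.02,0],[0,0,-0.016,0],[0,0,-0.008,0],[0,0,0,0],[0,0,0,0]]

```text
time_s: 15.5
ee_pos: [0.4306, -0.3269, 0.2354]
ee_rot: [2.05, 2.38, -0.0]
ft_force: [0.7, 0.1, -2.7]
opening: 0.0452
gripper_force: 30.1
```

Call:
play_rows:
  deltas:
    - [[0.012,0.0123,0,0],[0.022,0.0228,0,0],[0.022,0.0228,0,0],[0.022,0.0228,0,0],[0.022,0.0228,0,0],[0.022,0.0228,0,0],[0.022,0.0228,0,0],[0.022,0.0228,0,0],[0.018,0.0186,0,0],[0.012,0.0123,0,0]]

```text
time_s: 16.33
ee_pos: [0.6028, -0.0996, 0.2337]
ee_rot: [-2.045, -2.382, -0.0]
ft_force: [0.2, 0.6, -2.1]
opening: 0.0452
gripper_force: 30.1
```

Call:
play_rows:
  deltas:
    - [[0,0,0,0],[0,0,0,0],[0,0,0.012,0],[0,0,0.012,0],[0,0,0.012,0],[0,0,0.012,0],[0,0,0.012,0],[0,0,0.012,0],[0,0,0,0],[0,0,0,0]]

```text
time_s: 17.17
ee_pos: [0.6018, -0.103, 0.1626]
ee_rot: [-2.049, -2.38, 0.001]
ft_force: [0.9, 0.8, -1.6]
opening: 0.0453
gripper_force: 30.1
```

Call:
play_rows:
  deltas:
    - [[0,0,0.008,0],[0,0,0.008,0],[0,0,0.005,0],[0,0,0.002,0],[0,0,0,0],[0,0,0,0],[0,0,0.0008,0],[0,0,0.0008,0],[0,0,0,0],[0,0,0,0]]

```text
time_s: 18.0
ee_pos: [0.6022, -0.103, 0.139]
ee_rot: [2.05, 2.38, 0.0]
ft_force: [-0.2, -0.7, -2.2]
opening: 0.0454
gripper_force: 30.1
```

Call:
play_rows:
  deltas:
    - [[0,0,0.0006,0],[0,0,0,0],[0,0,0,0],[0,0,0,0],[0,0,0,0],[0,0,0,0],[0,0,0,0],[0,0,0,0],[0,0,0,0],[0,0,0,0]]

```text
time_s: 18.83
ee_pos: [0.6022, -0.1029, 0.1383]
ee_rot: [2.05, 2.381, 0.0]
ft_force: [0.7, 0.2, -2.9]
opening: 0.0453
gripper_force: 30.1
```

Call:
play_rows:
  deltas:
    - [[0,0,0.001,0],[0,0,0,0],[0,0,0,0],[0,0,0,0],[0,0,0,0],[0,0,0,0],[0,0,0,0],[0,0,0,0],[0,0,0,0],[0,0,0,0]]

```text
time_s: 19.67
ee_pos: [0.6024, -0.103, 0.1376]
ee_rot: [2.05, 2.38, 0.0]
ft_force: [1.4, 0.1, 3.2]
opening: 0.0452
gripper_force: 30.1
```

Call:
play_rows:
  deltas:
    - [[0,0,0,0],[0,0,0,0],[0,0,0,0],[0,0,0,0],[0,0,0,0],[0,0,0,0],[0,0,0,0],[0,0,0,0],[0,0,0,0],[0,0,0,0]]
  claw: 100

```text
time_s: 20.5
ee_pos: [0.6022, -0.103, 0.1372]
ee_rot: [2.05, 2.381, -0.0]
ft_force: [0.0, -0.7, 0.9]
opening: 0.0862
gripper_force: 0.0
```

Call:
play_rows:
  deltas:
    - [[0,0,-0.008,0],[0,0,-0.015,0],[0,0,-0.02,0],[0,0,-0.02,0],[0,0,-0.02,0],[0,0,-0.017,0],[0,0,0,0],[0,0,0,0],[0,0,0,0],[0,0,0,0]]

```text
time_s: 21.33
ee_pos: [0.6017, -0.103, 0.2363]
ee_rot: [-2.049, -2.38, 0.001]
ft_force: [-0.4, -0.6, -0.4]
opening: 0.087
gripper_force: 0.0
```

Call:
play_rows:
  deltas:
    - [[-0.0285,-0.0096,0,0],[-0.0285,-0.0096,0,0],[-0.0285,-0.0096,0,0],[-0.0285,-0.0096,0,0],[-0.0285,-0.0096,0,0],[-0.0285,-0.0096,0,0],[-0.0285,-0.0096,0,0],[-0.0285,-0.0096,0,0],[0,0,0,0],[0,0,0,0]]

```text
time_s: 22.17
ee_pos: [0.5588, -0.3419, 0.2359]
ee_rot: [-2.053, -2.375, 0.001]
ft_force: [0.7, 1.5, 0.4]
opening: 0.087
gripper_force: 0.0
```

Call:
play_rows:
  deltas:
    - [[0,0,0.02,0],[0,0,0.02,0],[0,0,0.02,0],[0,0,0.02,0],[0,0,0.02,0],[0,0,0.01,0],[0,0,0.01,0],[0,0,0.01,0],[0,0,0,0],[0,0,0,0]]

```text
time_s: 23.0
ee_pos: [0.5602, -0.3397, 0.1074]
ee_rot: [-2.05, -2.381, -0.0]
ft_force: [-0.1, -0.5, -0.6]
opening: 0.0868
gripper_force: 0.0
```

```bash
python3 see.py e 195 110 440 240 220 60 420 200
```

```text
t 23.1 uvz [ 0.4998 -0.4244  0.1083] yawY 8.5 tilt -1.0 q [ 0.77  0.53 -0.39  1.51  0.22  1.14  0.48] open 0.08655922353717053
```

View pics/e.png

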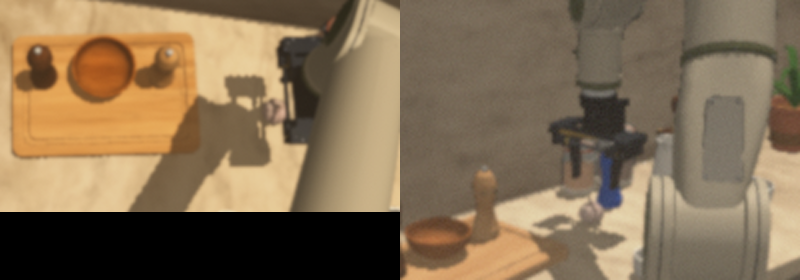

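Both mills stand level with the bowl at (40,65) and (167,65), and the gripper is centred over the garlic.

Call:
play_rows:
  deltas:
    - [[0,0,0.01,0],[0,0,0.01,0],[0,0,0.01,0],[0,0,0.01,0],[0,0,0.01,0],[0,0,0.01,0],[0,0,0.01,0],[0,0,0.007,0],[0,0,0,0],[0,0,0,0]]

```text
time_s: 23.93
ee_pos: [0.56, -0.3397, 0.0299]
ee_rot: [-2.049, -2.38, 0.0]
ft_force: [1.4, -0.6, -0.7]
opening: 0.0873
gripper_force: 0.0
```

Call:
play_rows:
  deltas:
    - [[0,0,0,0],[0,0,0,0],[0,0,0,0],[0,0,0,0],[0,0,0,0],[0,0,0,0],[0,0,0,0],[0,0,0,0],[0,0,0,0],[0,0,0,0]]
  claw: 0

```text
time_s: 24.77
ee_pos: [0.5602, -0.3399, 0.0305]
ee_rot: [2.05, 2.38, 0.0]
ft_force: [-0.6, 0.9, 2.9]
opening: 0.0514
gripper_force: 30.0
```

Call:
play_rows:
  deltas:
    - [[0,0,-0.008,0],[0,0,-0.016,0],[0,0,-0.024,0],[0,0,-0.028,0],[0,0,-0.028,0],[0,0,-0.028,0],[0,0,-0.028,0],[0,0,-0.024,0],[0,0,-0.012,0],[0,0,0,0]]

```text
time_s: 25.6
ee_pos: [0.5612, -0.3403, 0.2297]
ee_rot: [2.047, 2.377, 0.001]
ft_force: [-0.2, -0.3, 0.1]
opening: 0.0509
gripper_force: 30.0
```

Call:
play_rows:
  deltas:
    - [[0.0189,0.0043,0,0],[0.0289,0.0063,0,0],[0.0289,0.0063,0,0],[0.0289,0.0063,0,0],[0.0289,0.0063,0,0],[0.0289,0.0063,0,0],[0.0289,0.0063,0,0],[0.0289,0.0063,0,0],[0.0289,0.0063,0,0],[0.0289,0.0063,0,0]]

```text
time_s: 26.43
ee_pos: [0.5781, -0.0535, 0.2245]
ee_rot: [-2.049, -2.379, 0.002]
ft_force: [0.8, -0.9, -0.2]
opening: 0.0512
gripper_force: 30.0
```

Call:
play_rows:
  deltas:
    - [[0.0289,0.0063,0,0],[0.0289,0.0063,0,0],[0.01,0.002,0,0],[0,0,0,0],[0,0,0.02,0],[0,0,0.02,0],[0,0,0.02,0],[0,0,0.02,0],[0,0,0.02,0],[0,0,0,0]]

```text
time_s: 27.27
ee_pos: [0.5806, 0.0122, 0.1212]
ee_rot: [-2.048, -2.375, 0.008]
ft_force: [-1.1, -0.9, -1.9]
opening: 0.0513
gripper_force: 30.0
```

```bash
python3 see.py f 195 110 440 240 210 120 310 200
```

```text
t 27.3667 uvz [ 0.5775 -0.0792  0.1255] yawY 8.5 tilt -1.0 q [ 0.37  0.4  -0.57  1.69  0.23  1.13 -0.12] open 0.05097822973544894
```

View pics/f.png

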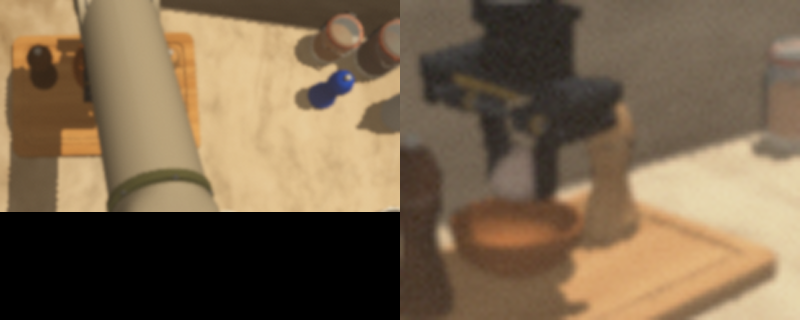

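The garlic hangs over the middle of the bowl at (515,175), and the salt mill stands clear of the gripper.

Call:
play_rows:
  deltas:
    - [[0,0,0,0],[0,0,0.01,0],[0,0,0.01,0],[0,0,0.01,0],[0,0,0.01,0],[0,0,0.01,0],[0,0,0,0],[0,0,0,0],[0,0,0,0],[0,0,0,0]]

```text
time_s: 28.2
ee_pos: [0.5836, 0.0144, 0.0767]
ee_rot: [2.05, 2.38, 0.001]
ft_force: [0.1, -0.7, 0.2]
opening: 0.0511
gripper_force: 30.0
```

Call:
play_rows:
  deltas:
    - [[0,0,0.006,0],[0,0,0.004,0],[0,0,0.002,0],[0,0,0,0],[0,0,0,0],[0,0,0,0],[0,0,0,0],[0,0,0,0],[0,0,0,0],[0,0,0,0]]

```text
time_s: 29.03
ee_pos: [0.5861, 0.0142, 0.066]
ee_rot: [2.047, 2.377, 0.006]
ft_force: [7.4, -0.4, 6.8]
opening: 0.0509
gripper_force: 37.3
```

Call:
play_rows:
  deltas:
    - [[0,0,0,0],[0,0,0,0],[0,0,0,0],[0,0,0,0],[0,0,0,0],[0,0,0,0],[0,0,0,0],[0,0,0,0],[0,0,0,0],[0,0,0,0]]
  claw: 68

```text
time_s: 29.87
ee_pos: [0.589, 0.0146, 0.0669]
ee_rot: [2.045, 2.373, 0.014]
ft_force: [18.1, 1.7, 1.0]
opening: 0.0594
gripper_force: 7.8
```

Call:
play_rows:
  deltas:
    - [[0,0,-0.006,0],[0,0,-0.01,0],[0,0,-0.014,0],[0,0,-0.02,0],[0,0,-0.025,0],[0,0,-0.03,0],[0,0,-0.03,0],[0,0,-0.03,0],[0,0,-0.015,0],[0,0,0,0]]

```text
time_s: 30.7
ee_pos: [0.5846, 0.0148, 0.2489]
ee_rot: [2.047, 2.377, 0.006]
ft_force: [1.3, -0.3, 0.9]
opening: 0.0589
gripper_force: 0.0
```

Call:
play_rows:
  deltas:
    - [[0.0317,-0.0115,0,0],[0.0317,-0.0115,0,0],[0.0317,-0.0115,0,0],[0.0317,-0.0115,0,0],[0.0317,-0.0115,0,0],[0.0317,-0.0115,0,0],[0.0317,-0.0115,0,0],[0.0317,-0.0115,0,0],[0.0317,-0.0115,0,0],[0.0317,-0.0115,0,0]]
  claw: 100

```text
time_s: 31.53
ee_pos: [0.4211, 0.3116, 0.2439]
ee_rot: [2.05, 2.38, -0.002]
ft_force: [0.2, -0.3, -0.3]
opening: 0.0871
gripper_force: 0.0
```

Call:
play_rows:
  deltas:
    - [[0,0,0,-0.12],[0,0,0,-0.12],[0,0,0,-0.12],[0,0,0,-0.12],[0,0,0,-0.12],[0,0,0,-0.12],[0,0,0,-0.12],[0,0,0,-0.12],[0,0,0,-0.12],[0,0,0,-0.12]]

```text
time_s: 32.37
ee_pos: [0.422, 0.3103, 0.2437]
ee_rot: [-0.338, -3.122, 0.002]
ft_force: [0.3, 0.2, 0.3]
opening: 0.0869
gripper_force: 0.0
```

Call:
play_rows:
  deltas:
    - [[0,0,0,-0.12],[0,0,0,-0.12],[0,0,0,-0.12],[0,0,0.02,0],[0,0,0.02,0],[0,0,0.02,0],[0,0,0.02,0],[0,0,0.02,0],[0,0,0.02,0],[0,0,0,0]]

```text
time_s: 33.2
ee_pos: [0.4205, 0.3089, 0.1205]
ee_rot: [0.217, -3.129, 0.005]
ft_force: [-0.7, -1.4, -1.1]
opening: 0.0868
gripper_force: 0.0
```

```bash
python3 see.py g 195 120 325 225 120 170 270 290
python3 - <<'E'
from h import *
s=bot.sense();print(s['ee_pos'])
q=proj("scene",[.423,.311,.024]);print("lime scene pred",(q-[120,170])/.375)
E
```

```text
t 33.3 uvz [0.4657 0.2399 0.1241] yawY 97.9 tilt -1.0 q [ 0.11  0.37 -0.96  1.83  0.34  1.12  0.73] open 0.08703786170375784
[0.42193736 0.31051738 0.12409866]
lime scene pred [[181.66060194 156.79686815]]
```

View pics/g.png

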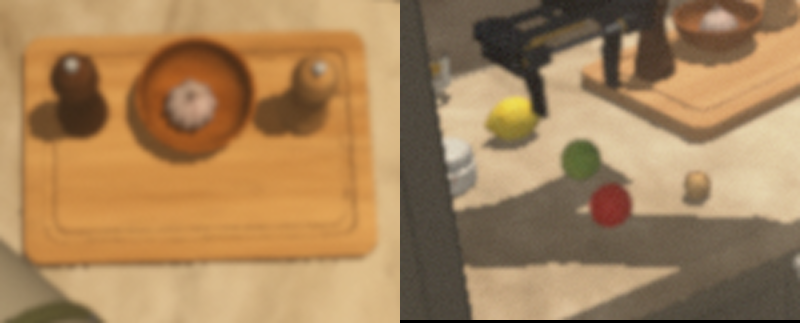

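The bowl, with the garlic inside, is centred at (194,98). The mills at (75,80) and (315,80) are in line with it. The green lime at (581,159) matches its predicted position.

Call:
play_rows:
  deltas:
    - [[0,0,0.012,0],[0,0,0.012,0],[0,0,0.012,0],[0,0,0.012,0],[0,0,0.012,0],[0,0,0.012,0],[0,0,0.012,0],[0,0,0.008,0],[0,0,0,0],[0,0,0,0]]

```text
time_s: 34.13
ee_pos: [0.4223, 0.3108, 0.0319]
ee_rot: [0.217, -3.133, 0.0]
ft_force: [-0.1, -0.3, 1.2]
opening: 0.087
gripper_force: 0.0
```

Call:
play_rows:
  deltas:
    - [[0,0,0.004,0],[0,0,0,0],[0,0,0,0],[0,0,0,0],[0,0,0,0],[0,0,0,0],[0,0,0,0],[0,0,0,0],[0,0,0,0],[0,0,0,0]]
  claw: 0

```text
time_s: 34.97
ee_pos: [0.4226, 0.3107, 0.0283]
ee_rot: [-0.217, 3.134, -0.0]
ft_force: [-0.2, -0.5, 2.7]
opening: 0.0435
gripper_force: 30.0
```

Call:
play_rows:
  deltas:
    - [[0,0,-0.006,0],[0,0,-0.012,0],[0,0,-0.018,0],[0,0,-0.02,0],[0,0,-0.02,0],[0,0,-0.014,0],[0,0,-0.01,0],[0,0,0,0],[0,0,0,0],[0,0,0,0]]

```text
time_s: 35.8
ee_pos: [0.4223, 0.3103, 0.1274]
ee_rot: [0.216, -3.133, 0.001]
ft_force: [0.4, -0.3, -0.8]
opening: 0.0435
gripper_force: 30.0
```

Call:
play_rows:
  deltas:
    - [[0,-0.017,0,0],[0,-0.028,0,0],[0,-0.028,0,0],[0,-0.028,0,0],[0,-0.028,0,0],[0,-0.028,0,0],[0,-0.028,0,0],[0,-0.028,0,0],[0,-0.02,0,0],[0,-0.01,0,0]]

```text
time_s: 36.63
ee_pos: [0.4557, 0.067, 0.1272]
ee_rot: [0.212, -3.133, 0.001]
ft_force: [0.2, -0.9, 0.6]
opening: 0.0433
gripper_force: 30.0
```

Call:
play_rows:
  deltas:
    - [[0,0,0,0],[0,0,0,0],[0,0,0.01,0],[0,0,0.01,0],[0,0,0.01,0],[0,0,0.01,0],[0,0,0.01,0],[0,0,0.01,0],[0,0,0,0],[0,0,0,0]]

```text
time_s: 37.47
ee_pos: [0.4556, 0.0703, 0.0676]
ee_rot: [0.217, -3.133, -0.001]
ft_force: [0.3, 0.5, -0.1]
opening: 0.0433
gripper_force: 30.0
```

Call:
play_rows:
  deltas:
    - [[0,0,0.007,0],[0,0,0.005,0],[0,0,0.003,0],[0,0,0.002,0],[0,0,0,0],[0,0,0,0],[0,0,0,0],[0,0,0,0],[0,0,0,0],[0,0,0,0]]

```text
time_s: 38.3
ee_pos: [0.4562, 0.0701, 0.0514]
ee_rot: [-0.217, 3.134, -0.0]
ft_force: [0.9, -0.0, 0.6]
opening: 0.0433
gripper_force: 30.0
```

Call:
play_rows:
  deltas:
    - [[0,0,0,0],[0,0,0,0],[0,0,0,0],[0,0,0,0],[0,0,0,0],[0,0,0,0],[0,0,0,0],[0,0,0,0],[0,0,0,0],[0,0,0,0]]
  claw: 100

```text
time_s: 39.13
ee_pos: [0.4561, 0.0701, 0.0512]
ee_rot: [-0.217, 3.134, -0.0]
ft_force: [0.6, 0.2, 1.3]
opening: 0.0867
gripper_force: 0.0
```

Call:
play_rows:
  deltas:
    - [[0,0,-0.01,0],[0,0,-0.02,0],[0,0,-0.03,0],[0,0,-0.03,0],[0,0,-0.03,0],[0,0,-0.03,0],[0,0,-0.02,0],[0,0,0,0],[0,0,0,0],[0,0,0,0]]

```text
time_s: 39.97
ee_pos: [0.4557, 0.07, 0.221]
ee_rot: [0.217, -3.134, 0.001]
ft_force: [-0.5, -1.2, 0.4]
opening: 0.0867
gripper_force: 0.0
```

Call:
play_rows:
  deltas:
    - [[-0.0138,0.0246,-0.01,0],[-0.0138,0.0246,-0.01,0],[-0.0138,0.0246,0,0],[-0.0138,0.0246,0,0],[-0.0138,0.0246,0,0],[-0.0138,0.0246,0,0],[-0.0138,0.0246,0,0],[-0.0138,0.0246,0,0],[-0.0138,0.0246,0,0],[-0.0138,0.0246,0,0]]

```text
time_s: 40.8
ee_pos: [0.5587, 0.3339, 0.2393]
ee_rot: [0.217, -3.131, 0.002]
ft_force: [0.5, -0.0, 0.3]
opening: 0.087
gripper_force: 0.0
```

Call:
play_rows:
  deltas:
    - [[0,0,0,0.116],[0,0,0,0.116],[0,0,0,0.116],[0,0,0,0.116],[0,0,0,0.116],[0,0,0,0.116],[0,0,0,0.116],[0,0,0,0.116],[0,0,0,0.116],[0,0,0,0.116]]

```text
time_s: 41.63
ee_pos: [0.5582, 0.3326, 0.2395]
ee_rot: [-1.542, -2.735, 0.003]
ft_force: [-0.2, -0.8, 0.1]
opening: 0.087
gripper_force: 0.0
```

```bash
python3 see.py i 195 120 325 225 120 150 270 270
python3 - <<'E'
from h import *
f=np.load('pics/top0.npy');h=cv2.cvtColor(f,cv2.COLOR_RGB2HSV).astype(float)
ys,xs=np.mgrid[138:168,140:182];w=np.clip(h[138:168,140:182,1]-135,0,90)*(h[138:168,140:182,0]>19)
P=plane("top",np.c_[xs.ravel(),ys.ravel()],.0255);w=w.ravel();m=(P*w[:,None]).sum(0)/w.sum();C=((P-m).T*w)@(P-m)/w.sum();e,v=np.linalg.eigh(C)
print(m,4*np.sqrt(e),np.degrees(np.arctan2(v[1],v[0])))
g=np.load('pics/scene_g.npy');c=blob(g,(20,34),(145,195,180,230),150);print("scene lemon",cen(c),"pred",proj("scene",[*m,.0255]))
i=np.load('pics/top_i.npy');c=blob(i,(30,85),(195,170,325,215),120);L=plane("top",[cen(c)],.046)[0];print("lime",L,"bowl-rel XY", R.from_euler('z',-9.1,degrees=True).apply([*(L-[.586,.012]),0]).round(4))
E
```

```text
t 41.7333 uvz [0.6039 0.2402 0.2398] yawY 31.4 tilt -1.0 q [-0.1   0.49 -0.73  1.36  0.32  1.41 -0.27] open 0.08716931715985833
[0.55782998 0.33244375] [0.04865101 0.06370135] [165.83431436  75.83431436]
scene lemon [161.72718253968253, 213.8095238095238] pred [[163.02306299 213.64745235]]
lime [0.45945671 0.06519676] bowl-rel XY [-0.1165  0.0725  0.    ]
```

View pics/i.png

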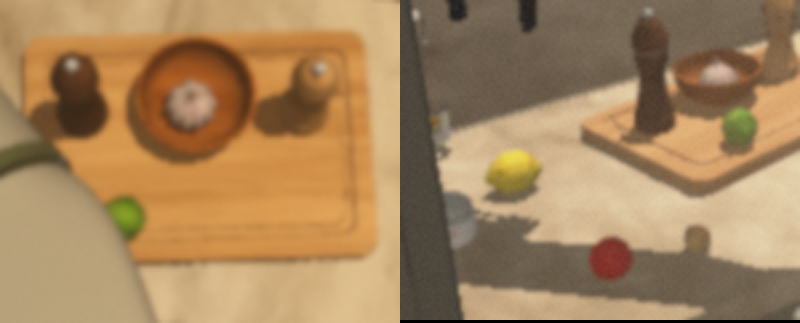

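The lime sits on the board in front of the bowl and to its left, at (125,215), partly hidden by the arm. The yellow lemon lies free at (513,172).

Call:
play_rows:
  deltas:
    - [[0,0,0,0.103],[0,0,0,0.103],[0,0,0.02,0.103],[0,0,0.02,0.103],[0,0,0.02,0.103],[0,0,0.02,0.103],[0,0,0.02,0.103],[0,0,0.02,0.103],[0,0,0.02,0],[0,0,0,0]]

```text
time_s: 42.57
ee_pos: [0.5564, 0.3312, 0.096]
ee_rot: [-2.5, -1.901, 0.012]
ft_force: [0.1, -1.2, -0.7]
opening: 0.0871
gripper_force: 0.0
```

Call:
play_rows:
  deltas:
    - [[0,0,0.01,0],[0,0,0.01,0],[0,0,0.01,0],[0,0,0.01,0],[0,0,0.01,0],[0,0,0.01,0],[0,0,0.01,0],[0,0,0,0],[0,0,0,0],[0,0,0,0]]

```text
time_s: 43.4
ee_pos: [0.5591, 0.333, 0.0316]
ee_rot: [2.505, 1.896, 0.001]
ft_force: [0.6, 0.3, 0.2]
opening: 0.0867
gripper_force: 0.0
```

Call:
play_rows:
  deltas:
    - [[0,0,0.003,0],[0,0,0,0],[0,0,0,0],[0,0,0,0],[0,0,0,0],[0,0,0,0],[0,0,0,0],[0,0,0,0],[0,0,0,0],[0,0,0,0]]
  claw: 0

```text
time_s: 44.23
ee_pos: [0.5589, 0.3328, 0.0283]
ee_rot: [2.505, 1.896, 0.0]
ft_force: [0.7, -0.9, 1.4]
opening: 0.0505
gripper_force: 29.8
```

Call:
play_rows:
  deltas:
    - [[0,0,-0.008,0],[0,0,-0.016,0],[0,0,-0.024,-0.055],[0,0,-0.028,-0.055],[0,0,-0.028,-0.055],[0,0,-0.028,-0.055],[0,0,-0.028,-0.055],[0,0,-0.028,-0.055],[0,0,-0.012,-0.055],[0,0,0,-0.05]]

```text
time_s: 45.07
ee_pos: [0.5597, 0.3338, 0.2328]
ee_rot: [2.032, 2.393, 0.008]
ft_force: [0.3, -0.3, -1.1]
opening: 0.0509
gripper_force: 29.8
```

```bash
python3 see.py j 95 120 325 225 120 110 270 250
```

```text
t 45.1667 uvz [0.6045 0.2402 0.2293] yawY 9.2 tilt -1.0 q [-0.13  0.47 -0.66  1.38  0.29  1.38 -0.63] open 0.05091888620103379
```

View pics/j.png

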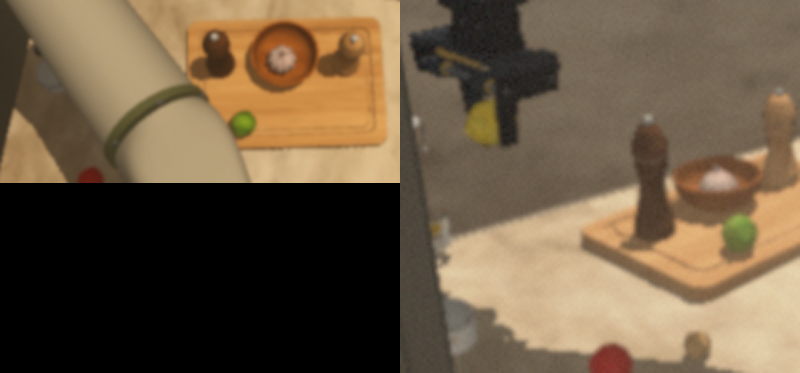

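The lemon is held firmly at (483,120), and the mills, garlic and lime all stand as placed.

Call:
play_rows:
  deltas:
    - [[0,-0.02,0,0],[0,-0.03,0,0],[0,-0.034,0,0],[0,-0.03,0,0],[0,-0.02,0,0],[-0.015,-0.01,0,0],[-0.028,0,0,0],[-0.03,0,0,0],[-0.03,0,0,0],[-0.03,0,0,0]]

```text
time_s: 46.0
ee_pos: [0.4374, 0.177, 0.2279]
ee_rot: [-2.039, -2.39, 0.001]
ft_force: [0.7, -0.5, -1.0]
opening: 0.0507
gripper_force: 29.8
```

Call:
play_rows:
  deltas:
    - [[-0.03,0,0,0],[-0.03,0,0,0],[-0.03,0,0,0],[-0.03,0,0,0],[-0.03,0,0,0],[-0.024,0,0,0],[-0.014,0,0,0],[0,0,0,0],[0,0,0,0],[0,0,0,0]]

```text
time_s: 46.83
ee_pos: [0.4675, -0.006, 0.228]
ee_rot: [-2.036, -2.392, 0.0]
ft_force: [0.6, 1.0, -1.6]
opening: 0.0508
gripper_force: 29.8
```

Call:
play_rows:
  deltas:
    - [[0,0,0.02,0],[0,0,0.02,0],[0,0,0.02,0],[0,0,0.02,0],[0,0,0.02,0],[0,0,0.02,0],[0,0,0.02,0],[0,0,0.01,0],[0,0,0,0],[0,0,0,0]]

```text
time_s: 47.67
ee_pos: [0.4678, -0.0063, 0.0785]
ee_rot: [-2.035, -2.392, -0.0]
ft_force: [-0.2, 0.5, -1.0]
opening: 0.0506
gripper_force: 29.8
```

Call:
play_rows:
  deltas:
    - [[0,0,0.008,0],[0,0,0.008,0],[0,0,0.006,0],[0,0,0.003,0],[0,0,0.002,0],[0,0,0,0],[0,0,0,0],[0,0,0,0],[0,0,0,0],[0,0,0,0]]

```text
time_s: 48.5
ee_pos: [0.468, -0.0071, 0.0515]
ee_rot: [2.037, 2.391, 0.0]
ft_force: [-0.5, -0.7, -0.9]
opening: 0.0506
gripper_force: 29.8
```

Call:
play_rows:
  deltas:
    - [[0,0,0,0],[0,0,0,0],[0,0,0,0],[0,0,0,0],[0,0,0,0],[0,0,0,0],[0,0,0,0],[0,0,0,0],[0,0,0,0],[0,0,0,0]]
  claw: 72

```text
time_s: 49.33
ee_pos: [0.4679, -0.0071, 0.0513]
ee_rot: [2.037, 2.392, 0.0]
ft_force: [-0.4, 0.0, -0.7]
opening: 0.0627
gripper_force: 0.0
```

Call:
play_rows:
  deltas:
    - [[0,0,-0.01,0],[0,0,-0.02,0],[0,0,-0.03,0],[0,0,-0.03,0],[0,0,-0.03,0],[0,0,-0.03,0],[0,0,-0.03,0],[0,0,0,0],[0,0,0,0],[0,0,0,0]]

```text
time_s: 50.17
ee_pos: [0.4676, -0.0071, 0.2312]
ee_rot: [2.037, 2.392, -0.0]
ft_force: [-0.2, -0.7, -0.5]
opening: 0.0628
gripper_force: 0.0
```

Call:
play_rows:
  deltas:
    - [[-0.035,0,0,0],[-0.035,0,0,0],[-0.035,0,0,0],[-0.035,0,0,0],[-0.035,0,0,0],[-0.035,0,0,0],[-0.035,0,0,0],[-0.035,0,0,0],[-0.035,0,0,0],[0,0,0,0]]

```text
time_s: 51.0
ee_pos: [0.5158, -0.3253, 0.2287]
ee_rot: [-2.045, -2.383, 0.005]
ft_force: [-0.8, -0.6, 0.1]
opening: 0.0629
gripper_force: 0.0
```

```bash
python3 see.py k 195 120 325 225 150 110 300 250
python3 - <<'E'
from h import *
i=np.load('pics/top_k.npy')
for n,hue,z,s in(("lime",(30,85),.046,130),("lemon",(21,30),.0475,210)):
    c=blob(i,hue,(200,170,315,203),s);L=plane("top",[cen(c)],z)[0];print(n,L,cv2.contourArea(c),R.from_euler('z',-9.1,degrees=True).apply([*(L-[.586,.012]),0]).round(4))
E
```

```text
t 51.1 uvz [ 0.4601 -0.3968  0.2292] yawY 9.0 tilt -1.0 q [ 0.64  0.31 -0.21  1.52  0.06  1.32  0.59] open 0.0627207153250711
lime [0.45593432 0.06875484] 105.0 [-0.1195  0.0766  0.    ]
lemon [ 0.46651331 -0.00719661] 194.5 [-1.21e-01 -1.00e-04  0.00e+00]
```

View pics/k.png

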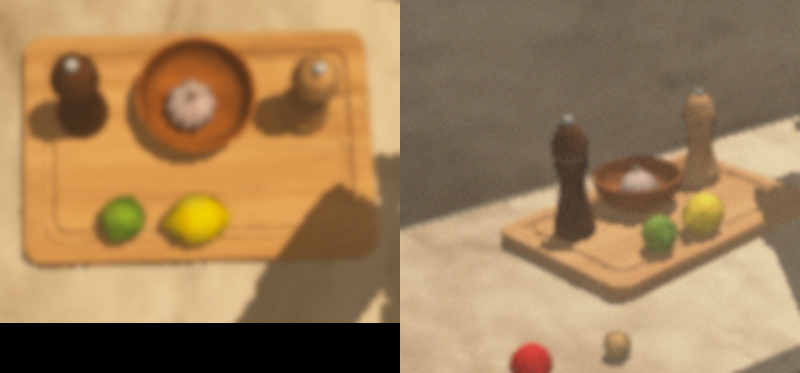

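Everything is in place: both mills upright on either side of the bowl, the garlic in it, and the lemon at (195,220) with the lime at (122,220) in front. The lemon and lime are about 77 mm apart.

```bash
python3 -c "
from station import bot
print(bot.job_done())"
```

```text
the job is handed in; nothing more can be done
None
```

I set the board as asked and handed the job in at about 51 s: mills either side of the bowl, garlic in it, lemon and lime in front. By my measurements every item is within its limits, the bystanders weren't touched, and no verdict came back.

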